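Hang the caster still over the packing tote

TASK

The heavy caster on the gantry's hook is parked with its wheel on the lid of the stock crate and its hook rod slanting. Bring it off the crate with the trolley's upright push handle, take it along the beam until it hangs over the middle of the empty tote, take out the swing, and leave it hanging dead still there with the handle released, ready to be let down. Keep your hands off the hanging caster and its rod, never let it swing out wildly, and leave the crate, the totes and everything on the bench where they are.

Things in the scene. Friction and masses are not known exactly. Their poses are not given: they have to be found in the camera images.
- gantry: Bench gantry, fixed: two grey uprights 1.12 m apart carrying a yellow I-beam 0.68 m above the bench. Origin on the bench midway between the uprights; y runs along the beam (the direction the trolley travels), x square to it, away from the robot, z up. The beam and all that hangs from it lie over the line x = 0 of this frame.
- trolley (a joint): Travel of the hook trolley along the beam in m: 0 at the stop by the crate, 0.60 at the other stop, growing along the gantry's +y. The clevis pin from which the rod hangs is at gantry x = 0, y = -0.26 + this value, 565 mm above the bench. Trolley 1.2 kg without load; it drags with about 4 N of friction plus 2 N per m/s, so it stays where it is left.
- grip (a point): Mid-grasp point of the trolley's push handle, 310 mm above the bench: a vertical rubber post, 30 mm diameter, 80 mm tall; its free top is 41 mm above this point, the flat steel arm it stands on 39 mm below. At gantry x = -0.18 (nearer the robot), y = -0.26 + travel, rigid with the trolley, axes as the gantry's. The arm runs back from the post's foot to x = -0.064, then up to the trolley.
- crate: Closed wooden stock crate, 9 kg, 200 x 200 mm, 158 mm tall, under the beam near the trolley's zero stop; origin at the centre of its underside. At the start the caster's wheel stands on its lid, the rod slanting 0.35 rad with the caster towards -y. Drawn along, the wheel rolls off the lid's edge on the gantry's +y side, 100 mm from the origin, and the load drops into a free swing.
- tote_empty: The empty open grey plastic tote, 230 mm across the beam x 150 mm along it, 100 mm tall, under the beam; origin at the centre of its underside. The target: the caster must hang over its middle.
- tote_full: A tote of the same kind already filled with loose wheels, also under the beam (on either side of the empty one); origin at the centre of its underside.
- spare_caster: Bystander: plate caster lying on its plate, wheel up, 105 mm tall.
- flat_wheel: Bystander: wheel lying flat, 90 mm diameter, 34 mm tall.
- wrench: Bystander: wrench 190 mm long lying on the bench.
- tin: Bystander: metal tin, 72 mm diameter, 90 mm tall.
- small_carton: Bystander: cardboard carton 140 x 100 x 80 mm.
- load: The hanging load: rod, hook and stem caster, 0.40 kg, plus its 0.45 kg wheel (each within 20 %). Origin at the wheel's centre, 380 mm from the clevis pin; z up along the rod. It swings about the pin only along the beam, practically undamped; equivalent simple pendulum 0.35 m. The wheel (100 mm diameter, 34 mm wide) turns freely; its underside is 135 mm above the bench when plumb.

How it is judged (in metres and radians):
On the way, in this order (a step that is already met when the one before it is completed fails the run):
1. the caster has been brought off the crate and hangs free, clear of the lid (value of joint trolley above 0.1 m and y of load in the frame of crate above 0.11 m and contact force between load and crate below 0.1 N), for 0.1 s.
2. the caster hangs over the middle of the empty tote and stays still there for 3 s (y of load in the frame of tote_empty between -0.03 and 0.03 m and angle between load's own z axis and vertical below 0.06 rad), for 3 s.
At the end, for the whole second after the job is handed in: The caster hangs over the middle of the empty tote, its wheel centre within 30 mm of the tote's middle along the beam, the rod within 0.06 rad of plumb at all times through the last second (having stayed so for 3 s before), the trolley standing, the handle released (all of step 2 and velocity of joint trolley between -0.02 and 0.02 m/s); the robot touches nothing.
It fails at once if the robot touches the hanging caster or its rod (contact force between any of the fingers, the arm and load above 0.5 N).
It fails at once if the caster swings out wildly, more than 0.6 rad from plumb (angle between load's own z axis and vertical above 0.6 rad).
It fails at once if the crate or a tote is shifted (distance of crate from where it was at the start of the episode above 0.025 m or distance of any of tote_empty, tote_full from where it was at the start of the episode above 0.02 m).
It fails at once if a bystander is disturbed (distance of any of spare_caster, flat_wheel, wrench, tin, small_carton from where it was at the start of the episode above 0.03 m).
It also fails if it takes over 38 s, if anything falls off the work surface, if the arm or the gripper's body presses on something with over 40 N, if the wrist force passes 120 N, or if a joint passes its speed limit or range.

ROBOT

A 7-joint arm with a two-finger parallel gripper is mounted at the origin on the work surface. World frame = base frame: x ahead of the robot, y to its left, z up, the work surface at z = 0. Lengths are in m, angles in degrees, forces in N, time in s.
With the tool pointing down it reaches from about 0.425 to 0.95 m from the base axis. Payload 16.7 kg.
Tool frame: the origin (TCP) lies midway between the tips of the shut fingers; the grasp point (between the pads) lies 19 mm behind it; z points along the fingers, y is the line along which they close (so a half turn about z gives the same grasp; the last joint's range is limited). The gripper opens to 94 mm and grips with 3 to 60 N. Pads are 16 mm wide; open, the fingers measure 119 mm over their backs; the gripper's body (75 mm by 177 mm) begins 78 mm behind the grasp point.
Start: joints at [59.559, 24.414, 4.234, 92.017, -1.954, 63.644, -3.845], TCP at [0.251, -0.626, 0.205] pointing down, gripper open.
Joint ranges: [-163.25, 163.25], [-28.42, 122.38], [-70.27, 78.77], [12.13, 141.07], [-58.53, 238.53], [9.26, 117.41], [-156.51, 156.51]. Speed limits (degrees/s): [108.29, 108.29, 136.94, 136.94, 172.46, 172.46, 172.46].

INTERFACE

Orientations are given as a 3x3 rotation matrix whose columns are the frame's x, y, z axes.
In Python, from workcell import arm gives the robot as it stands. The module is installed in compiled form; this text tells all that it offers.
- The arm moves only by the tool apply_moves, never from a script. Its argument "commands" is a list of rows, each an object with "xyz": the shift along the tool's x, y, z in mm, a list of three; "twist": the turn about the tool's z in rad. In form: [{"xyz": [tx, ty, tz], "twist": twist}, ...]. A call has 1 to 5 rows; each row is the pose to reach, as a shift and turn from the pose commanded when the call began, along the tool's axes at that moment; what a row does not reach only later rows make up. A row lasts 1/12 s, in which the tool goes at most 41.7 mm and 7.16 degrees, less where a joint would pass 70% of its speed; a pose out of reach is approached as far as the arm can. A call with a gripper value outside its range is refused whole. "gripper" is the opening, from -1 (shut) to 1 (fully open), set as the call begins (left out, the last holds). The fingers move at their own pace and stop on an object; the grip force is fixed at half the most. Time passes only in rows, so rows that repeat a pose let the fingers close. It gives the time, the measured TCP pose, the force, the opening and the grip force at its end, in the units of the state.
- arm.sense(): the state, without advancing time (a new reading comes with each control period).
- arm.grab_frame(name): name is "scene" or "side" or "wrist"; returns a dict with "pixels" (420x560x3 uint8, red, green, blue), "fx", "fy", "cx", "cy" (pixels), "cam_to_world" (4x4, takes a point from camera to world coordinates). Camera axes: x right, y down, z forward; pixel columns grow to the right and rows downward; lengths in m; the calibration is good to about 2 mm. A picture is of the moment at which its call begins. There is no depth.
- arm.job_done(): hands the job in; it is judged then, once.
Trained networks look in the newest picture that a camera, given by its name, has taken for a name from the list of things; names that differ only in an ending like _2 or _b are one class to them, and where a whole thing is asked for, a point or a joint stands for the part that bears it (a point fixed in the world has none). Each returns a list of dicts, best first, with "confidence" (0 to 1); they miss things now and then, are a little off and sometimes report something else, mostly with a low value. They report only what shows in the picture. A call takes as long as a camera call.
- arm.search_frame(camera, name): "box" ([left, top, width, height] in pixels, round what is visible of it).
The state is a dict: "time_s": time; "joints": joint angles; "qvel": joint speeds; "tau": joint torques, N m; "eef_pos": TCP position; "tool_rot": TCP orientation; "wrist_force": force on the tool from outside, world axes, zero at the start; "moment": the same for the moment, N m; "opening": finger opening in m; "grasp_force": force on a finger pad.
Only numpy, scipy, OpenCV 4.12 (cv2) and the standard library are available. Lean on these libraries where they do the work, as an engineer would, in place of code of your own. Each camera call takes 0.05 s, during which the arm holds its last target. There are 200 camera calls.

## Working session

There is one attempt and no reset: what is moved stays moved. The work goes in short steps, Python scripts to look and compute and a tool call to move; the robot and the scene stay as the last step left them, time stands still between calls to the robot, and variables do not carry over. Pictures are saved under pics/ and viewed, at most 10 in all, crops included, and the job is handed in when it is done.

Besides the shell and the picture viewer there is one more tool, called in YAML: its name, and indented under it one key for each argument. apply_moves: Moves the arm, as the interface text tells. Its arguments: {"type":"object","properties":{"commands":{"type":"array","items":{"type":"object","properties":{"xyz":{"type":"array","items":{"type":"number"}},"twist":{"type":"number"}}}},"gripper":{"type":"number"}},"required":["commands"]}

```bash
mkdir -p pics
cat > h.py <<'E'
from workcell import arm
import numpy as np, cv2
def shot(cam,fn=None):
    f=arm.grab_frame(cam)
    if fn: cv2.imwrite('pics/'+fn,cv2.cvtColor(np.asarray(f['pixels']),cv2.COLOR_RGB2BGR))
    return f
def ray(f,u,v):
    T=np.array(f['cam_to_world']);d=T[:3,:3]@np.array([(u-f['cx'])/f['fx'],(v-f['cy'])/f['fy'],1]);return T[:3,3],d/np.linalg.norm(d)
def atz(f,u,v,z):
    o,d=ray(f,u,v);return o+d*(z-o[2])/d[2]
def proj(f,p):
    T=np.linalg.inv(np.array(f['cam_to_world']));c=T[:3,:3]@np.array(p)+T[:3,3];return np.array([f['fx']*c[0]/c[2]+f['cx'],f['fy']*c[1]/c[2]+f['cy']])
def tri(*rs):
    A=0;b=0
    for o,d in rs:
        P=np.eye(3)-np.outer(d,d);A=A+P;b=b+P@o
    p=np.linalg.solve(A,b);return p,[float(np.linalg.norm((np.eye(3)-np.outer(d,d))@(p-o))) for o,d in rs]
E
python3 - <<'E'
from h import *
np.set_printoptions(precision=3,suppress=True)
s=arm.sense();print(s['time_s'],s['eef_pos'],s['tool_rot'],s['opening'])
for c in ['scene','side']:
    f=shot(c,c+'0.png');print(c,f['fx'],f['fy'],f['cx'],f['cy'],np.array(f['cam_to_world']))
    for n in ['gantry','trolley','grip','crate','tote_empty','tote_full','load']:
        print(n,[(np.round(r['box']).tolist(),round(r['confidence'],2)) for r in arm.search_frame(c,n)[:3]])
print(arm.sense()['time_s'])
E
```

```text
0.0 [ 0.251 -0.626  0.205] [[ 0.928  0.372 -0.001]
 [ 0.372 -0.928  0.001]
 [-0.    -0.001 -1.   ]] 0.0939547332886089
scene 516.984965440134 516.984965440134 272.5519154797807 210.6894473546541 [[-0.979 -0.19   0.068  0.43 ]
 [-0.202  0.919 -0.338  0.485]
 [ 0.002 -0.345 -0.939  1.554]
 [ 0.     0.     0.     1.   ]]
gantry [([130.0, 0.0, 182.0, 419.0], 0.81), ([209.0, 1.0, 102.0, 124.0], 0.16)]
trolley [([208.0, 0.0, 104.0, 127.0], 0.72)]
grip [([207.0, 0.0, 104.0, 125.0], 0.68)]
crate [([223.0, 61.0, 64.0, 77.0], 0.98), ([295.0, 198.0, 29.0, 29.0], 0.21)]
tote_empty [([190.0, 268.0, 70.0, 67.0], 0.87)]
tote_full [([206.0, 195.0, 64.0, 65.0], 0.82)]
load [([236.0, 59.0, 26.0, 42.0], 0.77), ([238.0, 355.0, 40.0, 34.0], 0.49)]
side 518.4956811503372 518.4956811503372 273.7201535478463 219.03950774487492 [[-0.728 -0.318  0.608 -0.397]
 [-0.686  0.349 -0.639  0.934]
 [-0.009 -0.882 -0.472  0.912]
 [ 0.     0.     0.     1.   ]]
gantry [([11.0, 24.0, 352.0, 365.0], 0.57)]
trolley [([272.0, 33.0, 69.0, 151.0], 0.62)]
grip [([268.0, 33.0, 74.0, 150.0], 0.55)]
crate [([271.0, 167.0, 84.0, 68.0], 0.89), ([128.0, 249.0, 101.0, 81.0], 0.71)]
tote_empty [([130.0, 249.0, 95.0, 82.0], 0.95)]
tote_full [([188.0, 221.0, 85.0, 73.0], 0.72)]
load [([287.0, 76.0, 36.0, 111.0], 0.69), ([269.0, 33.0, 75.0, 151.0], 0.2)]
0.8
```

View pics/scene0.png

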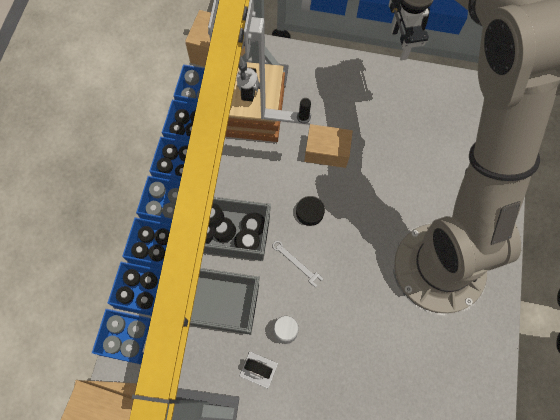

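View pics/side0.png

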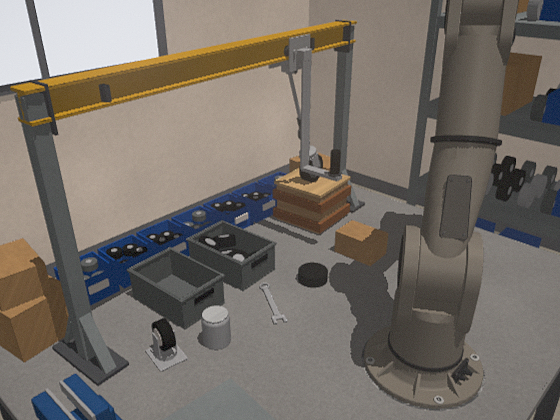

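The scene view shows the post near (305,108), crate near (255,100), full tote near (238,228) and empty tote near (225,300). In the side view the post is at (336,160) and the empty tote at (177,285). I'll enlarge both for accurate corners.

Run:
```python
import cv2,numpy as np
a=cv2.imread('pics/scene0.png')[190:340,170:290]; b=cv2.imread('pics/scene0.png')[60:180,205:335]
r=lambda i,s:cv2.resize(i,None,fx=s,fy=s,interpolation=cv2.INTER_CUBIC)
A=r(a,4);B=r(b,2.46)
c=np.zeros((600,800,3),np.uint8);c[:600,:480]=A;B=cv2.resize(b,(320,295),interpolation=cv2.INTER_CUBIC);c[:295,480:]=B
d=cv2.imread('pics/side0.png')[140:190,300:354];c[300:596,480:800]=cv2.resize(d,(320,296),interpolation=cv2.INTER_CUBIC)
cv2.imwrite('pics/z1.png',c)
d=cv2.imread('pics/side0.png')[215:335,120:280];cv2.imwrite('pics/z2.png',r(d,5))
```

```text
(no output)
```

View pics/z1.png

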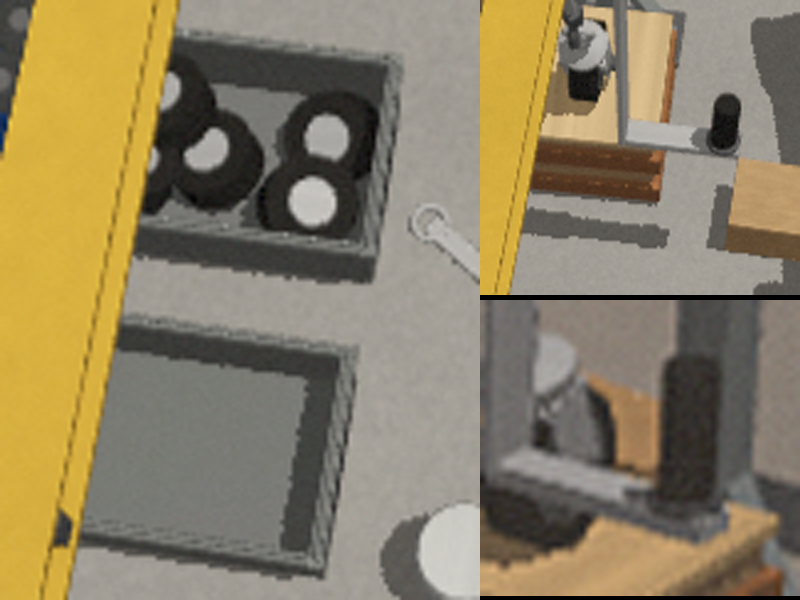

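View pics/z2.png

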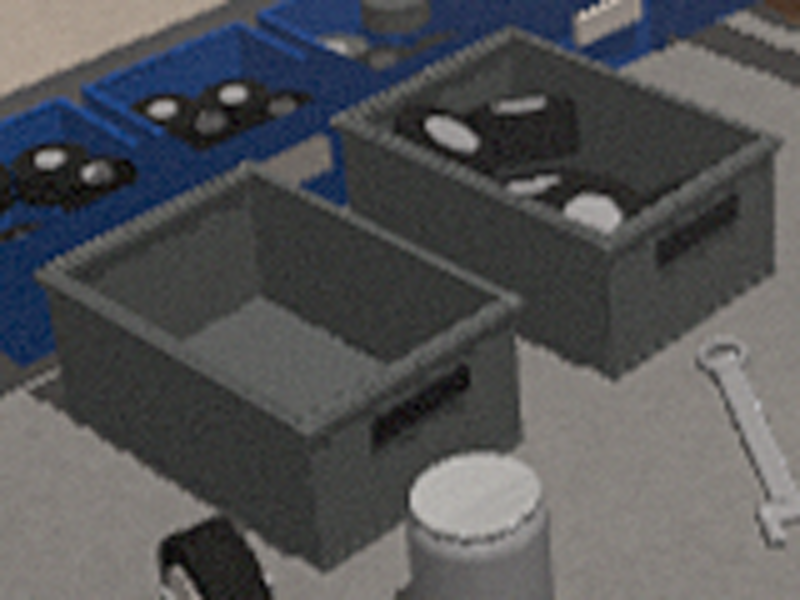

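Run:
```python
from h import *
np.set_printoptions(precision=4,suppress=True)
S=shot('scene');D=shot('side')
s4=lambda x,y:((x+.5)/4-.5+170,(y+.5)/4-.5+190); d5=lambda x,y:((x+.5)/5-.5+120,(y+.5)/5-.5+215)
print('tote side',*[atz(D,*d5(*p),.1) for p in [(38,275),(250,163),(522,300),(308,437)]])
print('scene',*[atz(S,*s4(*p),.1) for p in [(357,347),(326,577)]])
print('tri',tri(ray(S,*s4(357,347)),ray(D,*d5(522,300))),tri(ray(S,*s4(326,577)),ray(D,*d5(308,437))))
print('post top',tri(ray(S,305.4,102.3),ray(D,335.8,150.6)),'foot',tri(ray(S,303.4,116.9),ray(D,335.4,173.2)))
print('post@z',atz(S,305.4,102.3,.351),atz(D,335.8,150.6,.351))
im=np.asarray(S['pixels']).astype(int);y=(im[...,0]>150)&(im[...,2]<60)
R=[];L=[]
for v in range(5,400,5):
    c=np.where(y[v,120:270])[0]+120
    if len(c)>10: R.append((c.max()+.5,v));L.append((c.min()-.5,v))
for E in (R,L):
    P=np.array([atz(S,u,v,.68) for u,v in E]);k=np.polyfit(P[:,1],P[:,0],1)
    r=P[:,0]-np.polyval(k,P[:,1]);g=abs(r)<.01;k=np.polyfit(P[g,1],P[g,0],1);print('edge slope dx/dy',k,np.std(r[g]),g.sum())
print(arm.sense()['time_s'])
```

```text
tote side [0.7462 0.3335 0.1   ] [0.7569 0.1786 0.1   ] [0.5262 0.1653 0.1   ] [0.5144 0.3226 0.1   ]
scene [0.5331 0.1644 0.1   ] [0.52   0.3264 0.1   ]
tri (array([0.5326, 0.1619, 0.0949]), [0.001533957274065647, 0.001533957274065728]) (array([0.5186, 0.3235, 0.0975]), [0.0030413045409846073, 0.0030413045409846545])
post top (array([ 0.4922, -0.2751,  0.3479]), [0.0022068280146077274, 0.002206828014607751]) foot (array([ 0.4919, -0.2759,  0.2726]), [0.003983247185853118, 0.003983247185853207])
post@z [ 0.4934 -0.2712  0.351 ] [ 0.4872 -0.2717  0.351 ]
edge slope dx/dy [66.2492  0.3079] 0.0 1
edge slope dx/dy [18.937  0.34 ] 0.0 1
0.9<stdin>:16: RankWarning: Polyfit may be poorly conditioned
<stdin>:17: RankWarning: Polyfit may be poorly conditioned
<stdin>:16: RankWarning: Polyfit may be poorly conditioned
<stdin>:17: RankWarning: Polyfit may be poorly conditioned
```

Run:
```python
from h import *
np.set_printoptions(precision=4,suppress=True)
S=shot('scene')
im=np.asarray(S['pixels']).astype(np.uint8);h=cv2.cvtColor(im,cv2.COLOR_RGB2HSV)
y=(h[...,0]>18)&(h[...,0]<30)&(h[...,1]>190)&(h[...,2]>120)
for w in (0,1):
    P=[]
    for v in range(60,400,4):
        c=np.where(y[v,120:270])[0]+120
        if len(c)>10:P.append(atz(S,(c.min()-.5,c.max()+.5)[w],v,.68)[:2])
    P=np.array(P,np.float32);l=cv2.fitLine(P,cv2.DIST_HUBER,0,.001,.001).ravel();print(len(P),l,l[0]/l[1],'x at y=0',l[2]-l[3]*l[0]/l[1])
```

```text
Traceback (most recent call last):
cv2.error: OpenCV(4.12.0) /io/opencv/modules/imgproc/src/linefit.cpp:618: error: (-215:Assertion failed) npoints2 >= 0 || npoints3 >= 0 in function 'fitLine'
```

Run:
```python
from h import *
np.set_printoptions(precision=4,suppress=True)
S=shot('scene')
im=cv2.imread('pics/scene0.png')[...,::-1].astype(int);print(np.shape(S['pixels']),im[200,200],im[300,180])
y=(im[...,0]-im[...,2]>110)&(im[...,1]-im[...,2]>75)
for w in (0,1):
    P=[]
    for v in range(60,400,4):
        c=np.where(y[v,120:270])[0]+120
        if len(c)>10:P.append(atz(S,(c.min()-.5,c.max()+.5)[w],v,.68)[:2])
    P=np.array(P,np.float32);l=cv2.fitLine(P,cv2.DIST_HUBER,0,.001,.001).ravel();print(len(P),l,l[0]/l[1],'x at y=0',l[2]-l[3]*l[0]/l[1])
```

```text
(420, 560, 3) [217 177  63] [216 177  65]
85 [ 0.0688 -0.9976  0.6675  0.2035] -0.06898355 x at y=0 0.681564
85 [ 0.0689 -0.9976  0.602   0.2123] -0.06907602 x at y=0 0.6166613
```

apply_moves:
  commands:
    - {"xyz": [0, 0, -40], "twist": 0.08}
    - {"xyz": [0, 0, -80], "twist": 0.16}
    - {"xyz": [0, 0, -120], "twist": 0.24}
    - {"xyz": [0, 0, -160], "twist": 0.312}
    - {"xyz": [0, 0, -200], "twist": 0.312}
  gripper: 1

```text
time_s: 1.42
eef_pos: [0.2513, -0.626, 0.4077]
tool_rot: [[0.998, 0.065, 0.0], [0.065, -0.998, -0.0], [0.0, 0.0, -1.0]]
wrist_force: [0.4, 0.3, 0.0]
opening: 0.0941
grasp_force: 0.0
```

apply_moves:
  commands:
    - {"xyz": [22, -28, 0]}
    - {"xyz": [44, -56, 0]}
    - {"xyz": [66, -84, 0]}
    - {"xyz": [88, -112, 0]}
    - {"xyz": [110, -140, 0]}

```text
invalid input at $.commands[0]: expected keys xyz, twist
```

apply_moves:
  commands:
    - {"xyz": [22, -28, 0]}
    - {"xyz": [44, -56, 0]}
    - {"xyz": [66, -84, 0]}
    - {"xyz": [88, -112, 0]}
    - {"xyz": [110, -140, 0]}

```text
invalid input at $.commands[0]: expected keys xyz, twist
```

apply_moves:
  commands:
    - {"xyz": [22, -28, 0]}
    - {"xyz": [41, -57, 0]}
    - {"xyz": [41, -57, 0]}

```text
invalid input at $.commands[0]: expected keys xyz, twist
```

Run:
```python
from h import *
np.set_printoptions(precision=4,suppress=True)
shot('wrist','w1.png');f=shot('scene','s1.png');s=arm.sense();print(s['time_s'],s['eef_pos'],s['tool_rot'])
f=arm.grab_frame('wrist');print(f['fx'],f['cx'],f['cy'],np.array(f['cam_to_world']),proj(f,[.490,-.2725,.351]))
```

```text
1.5167 [ 0.252  -0.628   0.4128] [[ 0.9976  0.0694  0.0044]
 [ 0.0694 -0.9976 -0.0085]
 [ 0.0038  0.0088 -1.    ]]
306.9665486162112 277.8252742447186 208.34480068595988 [[ 0.0688 -0.9645 -0.2549  0.3264]
 [-0.9976 -0.0643 -0.0261 -0.6223]
 [ 0.0088  0.256  -0.9666  0.5928]
 [ 0.      0.      0.      1.    ]] [-292.499  -198.0761]
```

View pics/w1.png

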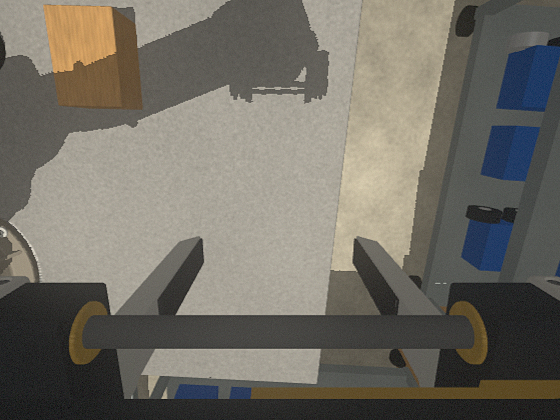

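The wrist view shows the fingers open over bare bench, with the carton at (90,50). The moves were refused because they lacked "twist", so I'll resend them.

apply_moves:
  commands:
    - {"xyz": [22, -28, 0], "twist": 0}
    - {"xyz": [44, -56, 0], "twist": 0}
    - {"xyz": [66, -84, 0], "twist": 0}
    - {"xyz": [88, -112, 0], "twist": 0}
    - {"xyz": [110, -140, 0], "twist": 0}

```text
time_s: 1.98
eef_pos: [0.3519, -0.4772, 0.4045]
tool_rot: [[0.998, 0.07, -0.001], [0.07, -0.998, 0.001], [-0.001, -0.001, -1.0]]
wrist_force: [0.4, -0.7, -0.4]
opening: 0.0939
grasp_force: 0.0
```

apply_moves:
  commands:
    - {"xyz": [22, -28, 0], "twist": 0}
    - {"xyz": [44, -56, 0], "twist": 0}
    - {"xyz": [66, -84, 0], "twist": 0}
    - {"xyz": [88, -112, 0], "twist": 0}
    - {"xyz": [110, -140, 0], "twist": 0}

```text
time_s: 2.4
eef_pos: [0.4518, -0.33, 0.4046]
tool_rot: [[0.998, 0.07, -0.001], [0.07, -0.998, 0.001], [-0.001, -0.001, -1.0]]
wrist_force: [0.3, -0.3, -0.6]
opening: 0.0941
grasp_force: 0.0
```

apply_moves:
  commands:
    - {"xyz": [22, -28, 0], "twist": 0}
    - {"xyz": [41, -57, 0], "twist": 0}
    - {"xyz": [41, -57, 0], "twist": 0}

```text
time_s: 2.65
eef_pos: [0.4915, -0.2652, 0.4044]
tool_rot: [[0.997, 0.078, -0.0], [0.078, -0.997, 0.003], [-0.0, -0.003, -1.0]]
wrist_force: [-0.2, 0.8, -0.7]
opening: 0.0938
grasp_force: 0.0
```

Run:
```python
from h import *
np.set_printoptions(precision=4,suppress=True)
f=shot('wrist','w2.png');s=arm.sense();print(s['time_s'],s['eef_pos'],s['tool_rot'])
print(np.array(f['cam_to_world'])[:3,3],'top',proj(f,[.490,-.2725,.351]),'foot',proj(f,[.490,-.2725,.271]))
```

```text
2.7 [ 0.4898 -0.2684  0.4045] [[ 0.9971  0.0758 -0.0008]
 [ 0.0758 -0.9971  0.0014]
 [-0.0007 -0.0014 -1.    ]]
[ 0.5667 -0.2608  0.5841] top [285.731  226.0357] foot [284.0317 202.0086]
```

View pics/w2.png

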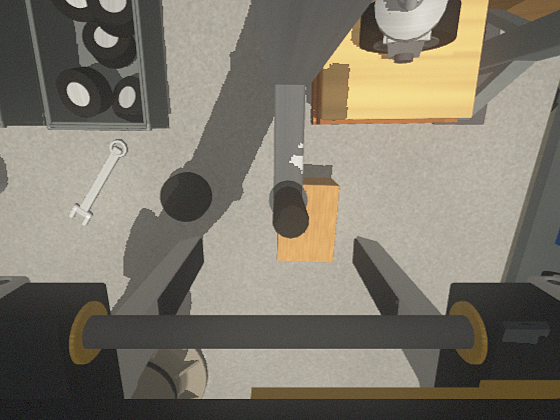

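The wrist view shows the post's top at (290,222) between the fingers, within 4 px of prediction. I'll descend with a small correction.

apply_moves:
  commands:
    - {"xyz": [2, 6, 25], "twist": 0}
    - {"xyz": [2, 6, 55], "twist": 0}
    - {"xyz": [2, 6, 85], "twist": 0}
    - {"xyz": [2, 6, 110], "twist": 0}
    - {"xyz": [2, 6, 110], "twist": 0}

```text
time_s: 3.12
eef_pos: [0.4879, -0.2777, 0.2902]
tool_rot: [[0.998, 0.069, -0.007], [0.069, -0.998, 0.003], [-0.007, -0.004, -1.0]]
wrist_force: [-0.0, 0.5, -1.0]
opening: 0.0942
grasp_force: 0.0
```

apply_moves:
  commands:
    - {"xyz": [0, 0, 0], "twist": 0}
    - {"xyz": [0, 0, 0], "twist": 0}
    - {"xyz": [0, 0, 0], "twist": 0}
    - {"xyz": [0, 0, 0], "twist": 0}
    - {"xyz": [0, 0, 0], "twist": 0}
  gripper: -1

```text
time_s: 3.53
eef_pos: [0.4911, -0.2781, 0.2966]
tool_rot: [[0.998, 0.07, 0.001], [0.07, -0.998, -0.001], [0.001, 0.001, -1.0]]
wrist_force: [0.1, 0.7, -0.1]
opening: 0.064
grasp_force: 0.0
```

apply_moves:
  commands:
    - {"xyz": [0, 0, 0], "twist": 0}
    - {"xyz": [0, 0, 0], "twist": 0}
    - {"xyz": [0, 0, 0], "twist": 0}
    - {"xyz": [0, 0, 0], "twist": 0}
    - {"xyz": [0, 0, 0], "twist": 0}
  gripper: -1

```text
time_s: 3.95
eef_pos: [0.4908, -0.2774, 0.2955]
tool_rot: [[0.998, 0.07, -0.0], [0.07, -0.998, 0.001], [-0.0, -0.001, -1.0]]
wrist_force: [-1.2, 4.7, 2.4]
opening: 0.0307
grasp_force: 2.1
```

apply_moves:
  commands:
    - {"xyz": [0, 0, 0], "twist": 0}
    - {"xyz": [0, 0, 0], "twist": 0}
  gripper: -1

```text
time_s: 4.12
eef_pos: [0.4907, -0.2775, 0.2955]
tool_rot: [[0.998, 0.07, -0.0], [0.07, -0.998, 0.001], [-0.0, -0.001, -1.0]]
wrist_force: [-1.0, 3.9, 1.6]
opening: 0.0299
grasp_force: 30.0
```

Run:
```python
from h import *
np.set_printoptions(precision=4,suppress=True)
s=arm.sense();print(s)
d=np.array([-.069,.9976,0]);g=np.array([.9976,.069,0]);P=np.array([s['eef_pos'][0],s['eef_pos'][1],0])
for c in('scene','side'):
    f=shot(c,c+'2.png');r=arm.search_frame(c,'load')
    print([(np.round(x['box'],1).tolist(),round(x['confidence'],2)) for x in r[:2]])
    for th in(-.35,-.3,0): 
        p=P+.18*g+[0,0,.565]; w=p+.38*(np.sin(th)*d-np.cos(th)*np.array([0,0,1]));print(th,proj(f,p),proj(f,w))
```

```text
{'time_s': 4.1167, 'joints': array([ 28.9442,  10.309 ,  -6.9127,  99.6516,   1.2862,  70.1381,
       -64.279 ]), 'qvel': array([-0.0025, -0.052 , -0.0543, -0.0726, -0.0105, -0.0229, -0.0751]), 'tau': array([  1.5906, -67.7774,   1.4726, -48.2776,   0.9495,  -0.9667,
        -0.0425]), 'eef_pos': array([ 0.4907, -0.2775,  0.2955]), 'tool_rot': array([[ 0.9975,  0.07  , -0.0002],
       [ 0.07  , -0.9975,  0.0005],
       [-0.0001, -0.0005, -1.    ]]), 'wrist_force': array([-1.0171,  3.8765,  1.6477]), 'moment': array([0.8956, 0.3479, 0.0537]), 'grasp_force': 30.00002145767212, 'opening': 0.029922257446922857}
[([238.6, 63.7, 21.6, 34.1], 0.86)]
-0.35 [235.5439  41.0902] [249.9292  82.5502]
-0.3 [235.5439  41.0902] [249.1275  88.6848]
0 [235.5439  41.0902] [243.7725 123.584 ]
[([286.8, 78.1, 34.9, 104.5], 0.91)]
-0.35 [289.6469  70.526 ] [311.6453 166.6127]
-0.3 [289.6469  70.526 ] [308.6145 169.7536]
0 [289.6469  70.526 ] [289.0157 184.5069]
```

Run:
```python
from h import *
f=shot('scene');d=np.array([-.069,.9976,0]);g=np.array([.9976,.069,0])
for u,v in((279,119),(287,65)):
    p=atz(f,u,v,.158);print(p,'s',p@d,'x',p@g)
```

```text
[ 0.57241998 -0.31748956  0.158     ] s -0.3562245676884613 x 0.5491393905836377
[ 0.58637787 -0.51641808  0.158     ] s -0.5556387544419454 x 0.5493377132569722
```

apply_moves:
  commands:
    - {"xyz": [0, -5, 0], "twist": 0}
    - {"xyz": [0, -15, 0], "twist": 0}
    - {"xyz": [0, -30, 0], "twist": 0}
    - {"xyz": [0, -47, 0], "twist": 0}
    - {"xyz": [0, -64, 0], "twist": 0}

```text
time_s: 4.78
eef_pos: [0.4864, -0.2145, 0.2955]
tool_rot: [[0.998, 0.068, 0.001], [0.068, -0.998, -0.001], [0.001, 0.001, -1.0]]
wrist_force: [3.8, -3.6, -1.9]
opening: 0.0296
grasp_force: 30.0
```

apply_moves:
  commands:
    - {"xyz": [0, -17, 0], "twist": 0}
    - {"xyz": [0, -34, 0], "twist": 0}
    - {"xyz": [0, -51, 0], "twist": 0}
    - {"xyz": [0, -68, 0], "twist": 0}
    - {"xyz": [0, -85, 0], "twist": 0}

```text
time_s: 5.2
eef_pos: [0.4805, -0.1295, 0.2955]
tool_rot: [[0.998, 0.068, 0.001], [0.068, -0.998, -0.001], [0.001, 0.001, -1.0]]
wrist_force: [5.2, -4.8, -2.9]
opening: 0.0299
grasp_force: 30.0
```

apply_moves:
  commands:
    - {"xyz": [0, -17, 0], "twist": 0}
    - {"xyz": [0, -34, 0], "twist": 0}
    - {"xyz": [0, -51, 0], "twist": 0}
    - {"xyz": [0, -68, 0], "twist": 0}
    - {"xyz": [0, -85, 0], "twist": 0}

```text
time_s: 5.62
eef_pos: [0.4745, -0.0443, 0.2955]
tool_rot: [[0.998, 0.069, 0.001], [0.069, -0.998, -0.001], [0.001, 0.001, -1.0]]
wrist_force: [4.7, -2.3, -3.1]
opening: 0.0299
grasp_force: 30.0
```

apply_moves:
  commands:
    - {"xyz": [0, -12, 0], "twist": 0}
    - {"xyz": [0, -18, 0], "twist": 0}
    - {"xyz": [0, -20, 0], "twist": 0}
    - {"xyz": [0, -20, 0], "twist": 0}

```text
time_s: 5.95
eef_pos: [0.4732, -0.0244, 0.2955]
tool_rot: [[0.998, 0.07, 0.0], [0.07, -0.998, 0.0], [0.0, -0.0, -1.0]]
wrist_force: [2.0, 3.5, -1.9]
opening: 0.03
grasp_force: 30.0
```

```bash
cat >> h.py <<'E'
from scipy.optimize import least_squares
d=np.array([-.069,.9976,0]);g=np.array([.9976,.069,0])
def burst(n,tag=None):
    """returns t, theta for n side frames (+search), trolley at rest"""
    out=[]
    for i in range(n):
        s=arm.sense();f=shot('side',f'{tag}{i}.png' if tag else None);r=arm.search_frame('side','load')
        e=s['eef_pos'];p=np.array([e[0],e[1],0])+.18*g+[0,0,.565]
        if not r or r[0]['confidence']<.4: continue
        b=r[0]['box'];ths=np.linspace(-.6,.6,241);a=np.linspace(0,2*np.pi,24)
        best=None
        for th in ths:  # predicted left/right/bottom of rod + wheel silhouette
            rd=np.sin(th)*d-np.cos(th)*np.array([0,0,1]);w=p+.38*rd
            q=np.array([proj(f,w+.05*(np.cos(k)*d+np.sin(k)*np.array([0,0,1]))+x*g) for k in a for x in(-.017,.017)])
            c=(q[:,0].max()-(b[0]+b[2]))**2*(1 if th<.0 else 0)+(q[:,0].min()-b[0])**2*(1 if th>=0 else 0)
            c2=(q[:,1].max()-(b[1]+b[3]))**2
            if best is None or c+.3*c2<best[0]: best=(c+.3*c2,th)
        out.append((s['time_s'],best[1],np.round(b,0).tolist(),round(r[0]['confidence'],2),round(best[0],1),np.round(e[1],4)))
    return out
def fitsw(t,th,w=np.sqrt(9.81/.35)):
    A=np.c_[np.cos(w*t),np.sin(w*t),np.ones_like(t)];x=np.linalg.lstsq(A,th,rcond=None)[0];return x,th-A@x
E
python3 - <<'E'
from h import *
print(np.array([ 0.4907,-.2775])@d[:2])
o=burst(12,'b')
for x in o:print(x)
t=np.array([x[0] for x in o]);th=np.array([x[1] for x in o]);print(fitsw(t,th));print(arm.sense())
E
```

```text
-0.31069230000000003
(5.95, np.float64(-0.12999999999999995), [231.0, 94.0, 32.0, 128.0], 0.61, np.float64(0.0), np.float64(-0.0244))
(6.05, np.float64(-0.19999999999999996), [232.0, 93.0, 37.0, 125.0], 0.98, np.float64(0.2), np.float64(-0.0247))
(6.15, np.float64(-0.22999999999999998), [231.0, 92.0, 40.0, 125.0], 0.56, np.float64(1.7), np.float64(-0.0248))
(6.25, np.float64(-0.18), [231.0, 93.0, 36.0, 124.0], 0.61, np.float64(0.4), np.float64(-0.0248))
(6.35, np.float64(-0.08999999999999997), [232.0, 93.0, 28.0, 130.0], 0.59, np.float64(0.0), np.float64(-0.0248))
(6.45, np.float64(-0.475), [9.0, 37.0, 354.0, 350.0], 0.73, np.float64(16471.1), np.float64(-0.0248))
(6.55, np.float64(0.135), [211.0, 93.0, 30.0, 143.0], 0.85, np.float64(1.2), np.float64(-0.0248))
(6.65, np.float64(-0.09999999999999998), [257.0, 282.0, 26.0, 42.0], 0.75, np.float64(3529.4), np.float64(-0.0248))
(6.75, np.float64(0.235), [201.0, 94.0, 30.0, 145.0], 0.58, np.float64(1.2), np.float64(-0.0248))
(6.85, np.float64(0.21500000000000008), [203.0, 94.0, 29.0, 146.0], 0.64, np.float64(3.1), np.float64(-0.0248))
(6.
[... 575 characters left out ...]
), 'qvel': array([ 0.0015884 ,  0.0311143 , -0.08300889,  0.01146225, -0.0128804 ,
       -0.09530614, -0.05878867]), 'tau': array([-8.23846087e-01, -5.28571415e+01, -1.34239532e+00, -4.71462715e+01,
       -5.69661465e-01,  1.43380824e+00, -4.73684329e-02]), 'eef_pos': array([ 0.47316911, -0.02480622,  0.29547812]), 'tool_rot': array([[ 9.97591139e-01,  6.93676630e-02,  2.15184293e-04],
       [ 6.93677198e-02, -9.97591122e-01, -2.68635983e-04],
       [ 1.96031290e-04,  2.82915720e-04, -9.99999941e-01]]), 'wrist_force': array([ 5.29207684, -1.16992026, -4.66518305]), 'moment': array([-0.17279202, -1.02930349,  0.1049729 ]), 'grasp_force': 29.999110400676727, 'opening': 0.02940280080482177}
```

View pics/b3.png

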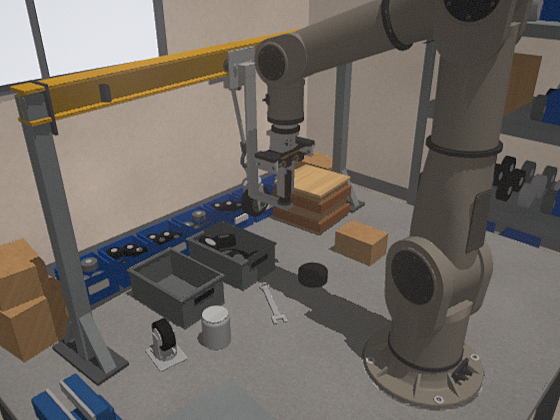

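```bash
cat > plan.py <<'E'
from h import *
from scipy.optimize import minimize
L=.35
def sim(th,om,steps,h=1/12,tail=0):
    v=0;mx=abs(th);tr=[]
    for u in list(steps)+[0]*(1+tail):
        vn=u/1000/h;om-=(vn-v)/L*np.cos(th);v=vn
        for _ in range(10):
            om-=9.81/L*np.sin(th)*h/10;th+=om*h/10;mx=max(mx,abs(th))
        tr.append((th,om))
    return th,om,mx,tr
def plan(th,om,D,N,vmax=30):
    lo,hi=min(0,D)-vmax*0.3,vmax
    def res(u):
        a,b,m,_=sim(th,om,u);return np.r_[3*a*100,3*b/5.3*100,(u.sum()-D)*5,.12*np.diff(np.r_[0,u,0]),max(0,m-.3)*300]
    r=least_squares(res,np.full(N,D/N),bounds=(lo,hi));u=np.round(r.x)
    u[N//2]+=round(D)-u.sum();a,b,m,_=sim(th,om,u)
    print(N,u.astype(int).tolist(),'cum',np.cumsum(u).astype(int).tolist(),'res amp',round(np.hypot(a,b/5.29),3),'max',round(m,3))
    return u
E
python3 - <<'E'
from plan import *
t=np.array([5.95,6.05,6.15,6.25,6.35,6.55,6.75,6.85,6.95,7.05]);th=np.array([-.13,-.2,-.23,-.18,-.09,.135,.235,.215,.135,.005])
for w in (5.1,5.2,5.28,5.35,5.45):x,r=fitsw(t,th,w);print(w,x,np.std(r))
w=5.28;x,r=fitsw(t,th,w);print(r)
t0=7.15;a=x[0]*np.cos(w*t0)+x[1]*np.sin(w*t0);b=w*(-x[0]*np.sin(w*t0)+x[1]*np.cos(w*t0));print(a,b)
for N in(10,12,14,15,18,20):plan(a,b,263,N)
E
```

```text
5.1 [-0.23035144  0.03499394  0.00908787] 0.0055160316084438095
5.2 [-0.20630129 -0.11373456  0.01094216] 0.007191048010348729
5.28 [-0.1228583  -0.20322398  0.01237201] 0.011034128292872267
5.35 [-0.02060363 -0.23808848  0.01358198] 0.015016149957720508
5.45 [ 0.12924663 -0.20318426  0.01523951] 0.021172884786329338
[-0.01949878 -0.00385103 -0.00499756  0.0092029   0.00850098 -0.00556814
 -0.01448167  0.00443831  0.01733865  0.00891635]
-0.13342964568868318 -1.0372301360031575
10 [30, 30, 24, 30, -4, 33, 30, 30, 30, 30] cum [30, 60, 84, 114, 110, 143, 173, 203, 233, 263] res amp 0.353 max 0.399
12 [30, 12, 16, 18, -8, 14, 31, 30, 30, 30, 30, 30] cum [30, 42, 58, 76, 68, 82, 113, 143, 173, 203, 233, 263] res amp 0.063 max 0.343
14 [5, 8, 10, 11, 13, 16, 20, 26, 28, 30, 30, 29, 23, 14] cum [5, 13, 23, 34, 47, 63, 83, 109, 137, 167, 197, 226, 249, 263] res amp 0.004 max 0.277
15 [3, 5, 7, 10, 14, 18, 22, 24, 28, 30, 29, 27, 22, 16, 8] cum [3, 8, 15, 25, 39, 57, 79, 103, 131, 161, 190, 217, 239, 255, 263] res amp 0.003 max 0.261
18 [0, 2, 4, 8, 12, 18, 22, 27, 29, 30, 28, 25, 21, 16, 11, 6, 3, 1] cum [0, 2, 6, 14, 26, 44, 66, 93, 122, 152, 180, 205, 226, 242, 253, 259, 262, 263] res amp 0.0 max 0.244
20 [0, 2, 4, 8, 12, 17, 22, 27, 29, 30, 29, 25, 21, 16, 11, 6, 3, 1, 0, 0] cum [0, 2, 6, 14, 26, 43, 65, 92, 121, 151, 180, 205, 226, 242, 253, 259, 262, 263, 263, 263] res amp 0.005 max 0.244
```

Run:
```python
import plan as P
from plan import *
P.L=.36
t=np.array([5.95,6.05,6.15,6.25,6.35,6.55,6.75,6.85,6.95,7.05]);th=np.array([-.13,-.2,-.23,-.18,-.09,.135,.235,.215,.135,.005])
for w in(5.1,5.18):
    x,r=fitsw(t,th,w)
    t0=7.15;a=x[0]*np.cos(w*t0)+x[1]*np.sin(w*t0);b=w*(-x[0]*np.sin(w*t0)+x[1]*np.cos(w*t0));print(a,b)
for N in(16,17,18,20):
    u=plan(a,b,263,N)
    for l,da,db in((.35,0,0),(.37,0,0),(.36,.03,0),(.36,0,.1)):
        P.L=l;q=sim(a+da,b+db,u);print('   ',round(np.hypot(q[0],q[1]/5.2),3),end='')
    P.L=.36;print()
```

```text
-0.10912800602467662 -1.04987487576881
-0.11999441983984727 -1.0471007240470465
16 [2, 3, 5, 9, 12, 17, 21, 25, 26, 29, 29, 27, 23, 17, 12, 6] cum [2, 5, 10, 19, 31, 48, 69, 94, 120, 149, 178, 205, 228, 245, 257, 263] res amp 0.006 max 0.25
    0.022    0.013    0.024    0.019
17 [1, 2, 4, 8, 12, 16, 21, 25, 29, 29, 29, 26, 22, 17, 12, 7, 3] cum [1, 3, 7, 15, 27, 43, 64, 89, 118, 147, 176, 202, 224, 241, 253, 260, 263] res amp 0.0 max 0.244
    0.016    0.016    0.03    0.019
18 [0, 1, 4, 7, 11, 16, 21, 25, 28, 32, 29, 26, 22, 17, 12, 7, 4, 1] cum [0, 1, 5, 12, 23, 39, 60, 85, 113, 145, 174, 200, 222, 239, 251, 258, 262, 263] res amp 0.009 max 0.24
    0.019    0.016    0.034    0.027
20 [0, 1, 3, 7, 11, 16, 21, 25, 28, 30, 30, 26, 22, 17, 12, 8, 4, 2, 0, 0] cum [0, 1, 4, 11, 22, 38, 59, 84, 112, 142, 172, 198, 220, 237, 249, 257, 261, 263, 263, 263] res amp 0.005 max 0.238
    0.019    0.012    0.029    0.024
```

apply_moves:
  commands:
    - {"xyz": [0, -1, 0], "twist": 0}
    - {"xyz": [0, -3, 0], "twist": 0}
    - {"xyz": [0, -7, 0], "twist": 0}
    - {"xyz": [0, -15, 0], "twist": 0}
    - {"xyz": [0, -27, 0], "twist": 0}

```text
time_s: 7.57
eef_pos: [0.4714, 0.001, 0.2955]
tool_rot: [[0.998, 0.067, 0.0], [0.067, -0.998, -0.001], [0.0, 0.001, -1.0]]
wrist_force: [6.2, -5.0, -5.2]
opening: 0.0297
grasp_force: 30.0
```

apply_moves:
  commands:
    - {"xyz": [0, -16, 0], "twist": 0}
    - {"xyz": [0, -37, 0], "twist": 0}
    - {"xyz": [0, -62, 0], "twist": 0}
    - {"xyz": [0, -91, 0], "twist": 0}
    - {"xyz": [0, -120, 0], "twist": 0}

```text
time_s: 7.98
eef_pos: [0.4629, 0.1224, 0.2955]
tool_rot: [[0.998, 0.068, 0.001], [0.068, -0.998, -0.001], [0.001, 0.001, -1.0]]
wrist_force: [12.1, -2.4, -9.0]
opening: 0.0296
grasp_force: 30.0
```

apply_moves:
  commands:
    - {"xyz": [0, -29, 0], "twist": 0}
    - {"xyz": [0, -55, 0], "twist": 0}
    - {"xyz": [0, -77, 0], "twist": 0}
    - {"xyz": [0, -94, 0], "twist": 0}
    - {"xyz": [0, -106, 0], "twist": 0}

```text
time_s: 8.4
eef_pos: [0.4555, 0.229, 0.2955]
tool_rot: [[0.998, 0.07, 0.0], [0.07, -0.998, -0.0], [0.0, 0.0, -1.0]]
wrist_force: [4.7, -4.4, -0.8]
opening: 0.0297
grasp_force: 30.0
```

apply_moves:
  commands:
    - {"xyz": [0, -7, 0], "twist": 0}
    - {"xyz": [0, -10, 0], "twist": 0}
    - {"xyz": [0, -10, 0], "twist": 0}

```text
time_s: 8.65
eef_pos: [0.4549, 0.2386, 0.2955]
tool_rot: [[0.998, 0.07, 0.0], [0.07, -0.998, 0.0], [0.0, -0.0, -1.0]]
wrist_force: [5.1, 4.5, -5.0]
opening: 0.0296
grasp_force: 30.0
```

Run:
```python
from h import *
o=burst(15,'c')
for x in o:print(x[0],round(x[1],3),*x[2:])
G=[x for x in o if x[4]<10]
t=np.array([x[0] for x in G]);th=np.array([x[1] for x in G]);x,r=fitsw(t,th,5.2);print(x,r,np.hypot(*x[:2]));s=arm.sense();print(s['time_s'],s['eef_pos'],np.array(s['eef_pos'])@d)
```

```text
8.65 0.015 [152.0, 116.0, 35.0, 152.0] 0.66 0.2 0.2386
8.75 0.01 [153.0, 115.0, 34.0, 155.0] 0.69 4.4 0.2383
8.85 0.01 [153.0, 116.0, 34.0, 154.0] 0.67 4.5 0.2382
8.95 0.01 [153.0, 115.0, 34.0, 154.0] 0.69 1.7 0.2381
9.15 0.0 [154.0, 118.0, 34.0, 148.0] 0.57 0.4 0.2381
9.25 0.0 [155.0, 118.0, 32.0, 151.0] 0.64 4.4 0.2381
9.35 0.0 [155.0, 118.0, 32.0, 148.0] 0.59 2.1 0.2381
9.45 0.005 [153.0, 117.0, 37.0, 151.0] 0.75 0.8 0.2381
9.55 -0.025 [156.0, 116.0, 37.0, 151.0] 0.58 3.2 0.2381
9.65 -0.005 [155.0, 115.0, 36.0, 155.0] 0.97 7.2 0.2381
9.75 0.005 [153.0, 117.0, 33.0, 150.0] 0.83 0.1 0.2381
9.85 0.015 [152.0, 116.0, 38.0, 151.0] 0.66 0.0 0.2381
9.95 0.02 [151.0, 115.0, 35.0, 154.0] 0.58 0.7 0.2381
10.05 0.005 [153.0, 114.0, 34.0, 154.0] 0.55 0.3 0.2381
[-0.00369163  0.00922659  0.00324251] [ 0.00600679 -0.00226018 -0.00314323 -0.0014089  -0.00249281  0.00233187
  0.00568291  0.0116744  -0.01995575 -0.00377661  0.00122193  0.00636205
  0.00792851 -0.00817098] 0.009937709505881883
10.15 [0.45490532 0.23811487 0.29550663] 0.20615492883767295
```

View pics/c8.png

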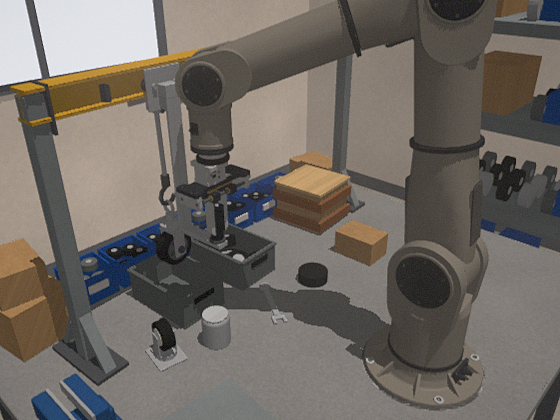

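The caster is now nearly still (about 0.01 rad) over the empty tote, with its wheel at (172,248). Next I release the handle and rise straight up.

apply_moves:
  commands:
    - {"xyz": [0, 0, 0], "twist": 0}
    - {"xyz": [0, 0, 0], "twist": 0}
    - {"xyz": [0, 0, 0], "twist": 0}
    - {"xyz": [0, 0, 0], "twist": 0}
    - {"xyz": [0, 0, 0], "twist": 0}
  gripper: 1

```text
time_s: 10.57
eef_pos: [0.4547, 0.2378, 0.2956]
tool_rot: [[0.998, 0.07, -0.0], [0.07, -0.998, -0.0], [-0.0, 0.0, -1.0]]
wrist_force: [0.3, -0.3, 0.9]
opening: 0.0597
grasp_force: 0.0
```

apply_moves:
  commands:
    - {"xyz": [0, 0, 0], "twist": 0}
    - {"xyz": [0, 0, 0], "twist": 0}
    - {"xyz": [0, 0, -10], "twist": 0}
    - {"xyz": [0, 0, -25], "twist": 0}
    - {"xyz": [0, 0, -45], "twist": 0}

```text
time_s: 10.98
eef_pos: [0.4543, 0.2376, 0.3409]
tool_rot: [[0.998, 0.07, -0.001], [0.07, -0.998, -0.001], [-0.002, 0.0, -1.0]]
wrist_force: [0.1, -0.0, 0.3]
opening: 0.092
grasp_force: 0.0
```

apply_moves:
  commands:
    - {"xyz": [0, 0, -25], "twist": 0}
    - {"xyz": [0, 0, -50], "twist": 0}
    - {"xyz": [0, 0, -70], "twist": 0}
    - {"xyz": [0, 0, -80], "twist": 0}
    - {"xyz": [0, 0, -80], "twist": 0}

```text
time_s: 11.4
eef_pos: [0.4552, 0.2384, 0.4228]
tool_rot: [[0.998, 0.07, 0.003], [0.07, -0.998, 0.001], [0.003, -0.001, -1.0]]
wrist_force: [0.8, -0.2, 0.1]
opening: 0.094
grasp_force: 0.0
```

Run:
```python
from h import *
P=np.array([.4549,.2381,0])
p=P+.18*g+[0,0,.565]
S=shot('scene','e0.png');print(arm.search_frame('scene','load')[:2],'pred pin,wheel',proj(S,p),proj(S,p-[0,0,.38]))
print(arm.search_frame('scene','tote_empty')[:1])
for i in range(12):
    D=shot('side',f'e_s{i}.png');r=arm.search_frame('side','load');print(arm.sense()['time_s'],[(np.round(x['box'],1).tolist(),round(x['confidence'],2)) for x in r[:1]])
print(arm.search_frame('side','grip')[:1]);s=arm.sense();print(s['time_s'],s['eef_pos'],s['wrist_force'],s['opening'])
print('pred post top',proj(D,P+[0,0,.351]),'pred wheel',proj(D,p-[0,0,.38]))
a=cv2.imread('pics/e0.png')[230:350,150:310];b=cv2.imread(f'pics/e_s11.png')[170:290,90:250]
cv2.imwrite('pics/z3.png',cv2.resize(np.hstack([a,b]),(800,300),interpolation=cv2.INTER_CUBIC))
```

```text
[{'box': [199.4, 275.4, 27.1, 36.4], 'confidence': 0.92}] pred pin,wheel [194.17114245 254.95431752] [214.16189691 292.69401275]
[{'box': [189.3, 271.3, 70.0, 61.8], 'confidence': 0.97}]
11.65 []
11.75 [([152.8, 115.8, 36.7, 152.3], 0.95)]
11.85 [([154.5, 116.9, 35.8, 149.1], 0.94)]
11.95 [([152.0, 116.2, 36.9, 151.6], 0.89)]
12.05 [([155.7, 115.2, 32.8, 152.5], 0.93)]
12.15 [([155.0, 115.4, 32.7, 151.2], 0.74)]
12.25 [([153.9, 114.2, 34.6, 153.9], 0.74)]
12.35 [([150.9, 113.1, 37.4, 154.8], 0.69)]
12.45 [([150.6, 115.5, 38.0, 153.5], 0.66)]
12.55 [([151.8, 116.6, 35.1, 153.1], 0.98)]
12.65 [([154.8, 116.4, 33.0, 152.6], 0.57)]
12.75 [([154.6, 117.5, 34.6, 149.4], 0.75)]
[{'box': [126.3, 60.8, 103.1, 205.1], 'confidence': 0.95}]
12.8 [0.45475195 0.23787415 0.42052306] [-0.04616987 -0.1751598  -0.69480591] 0.09399518235327135
pred post top [215.46452733 210.82302624] pred wheel [172.1243683  246.37666215]
```

View pics/z3.png

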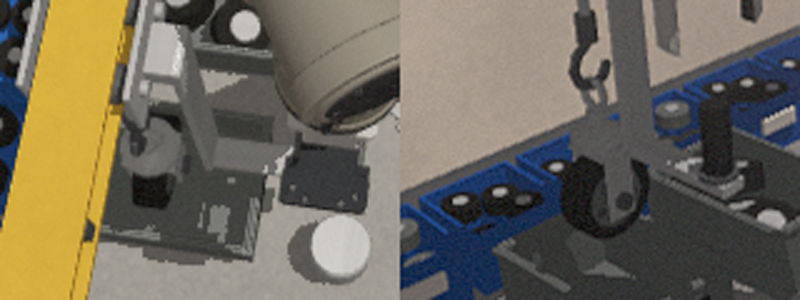

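The post top is at about (216,209) and the wheel centre at about (172,249), both where predicted. The caster swings within roughly 0.02 rad. I'll wait a few seconds so the 3 s stillness is certain.

Run:
```python
from h import *
for i in range(24):
    shot('side');r=arm.search_frame('side','load')
    if r and i%2: print(np.round(r[0]['box'][0]+r[0]['box'][2]/2,1),end=' ')
print(arm.sense()['time_s']);print(arm.job_done())
```

```text
173.3 171.0 170.7 171.6 171.4 172.4 171.5 172.4 171.0 169.8 170.6 169.4 15.2
the job is handed in; nothing more can be done
None
```

I handed the job in at 15.2 s: the caster hangs over the middle of the empty tote, swinging only about 0.01–0.02 rad by the camera, with the handle released and the arm clear; the judge's verdict was not shown.

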